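# Swing a slotted plate on its pin against the stop bar

### The arm

A 6-joint arm with a two-finger parallel gripper is mounted at the origin on a cart in front of the work surface, level with it; the furniture and walls round the work are solid. World frame = base frame: x ahead of the robot, y to its left, z up, the work surface at z = 0. Lengths are in mm, angles in rad, forces in N, time in s.
With the tool pointing down it reaches from about 150 to 775 mm from the base axis. Payload 6.1 kg.
Tool frame: the origin (TCP) lies midway between the tips of the shut fingers; the grasp point (between the pads) lies 19 mm behind it; z points along the fingers, y is the line along which they close (so a half turn about z gives the same grasp; the last joint's range is limited). The gripper opens to 85 mm and grips with 20 to 120 N. Pads are 22 mm wide; open, the fingers measure 114 mm over their backs; the gripper's body (76 mm by 85 mm) begins 54 mm behind the grasp point. The pads swing forward as they close: fully open they stand 13 mm farther back than shut.
Start: joints at [1.327, 0.126, -0.04, 1.405, 0, 1.571], TCP at [126.725, 509.46, 231.295] pointing down, gripper open.
Joint ranges: [-2.72, 2.72], [-0.95, 1.95], [-1.27, 1.35], [-1.78, 2.02], [-1.46, 1.47], [-3.14, 3.14]. Speed limits (rad/s): [2.39, 2.39, 3.01, 3.14, 3.14, 3.14].

### API

Orientations are given as a unit quaternion [x, y, z, w].
In Python, from bench import sensors, optics, arm gives the robot as it stands. The module is installed in compiled form; this text tells all that it offers.
- The arm moves only by the tool step_arm, never from a script. Its argument "increments" is text: rows parted by semicolons, each of 5 numbers parted by spaces: the shift along the world's x, y, z in mm, then the turn about the world's z in rad, then the closure, from -1 (fully open) to 1 (shut). A call has 1 to 8 rows; each row shifts and turns the commanded pose from where the row before left it; what a row does not reach is not made up. A row lasts 1/8 s, in which the tool goes at most 62.5 mm and 10.7 degrees, less where a joint would pass 70% of its speed; a pose out of reach is approached as far as the arm can. A call with a gripper value outside its range is refused whole. The fingers move at their own pace and stop on an object; "force" is the grip in N (left out, the last holds). Time passes only in rows, so rows that do not move let the fingers close. It gives the time, the measured TCP pose, the force, the opening and the grip force at its end, in the units of the state.
- sensors.read_state(): the state, without advancing time (a new reading comes with each control period).
- optics.grab_frame(name): name is "scene" or "top" or "wrist"; returns (picture, depth): 400x640x3 uint8, red, green, blue; 400x640 float32, mm along the optical axis (not along the pixel's ray), 0 where there is no reading.
- optics.camera_params(name): a dict with "mtx" (3x3 intrinsics, pixels), "R" (3x3) and "t" (3): a world point X has camera coordinates R X + t. Camera axes: x right, y down, z forward; pixel columns grow to the right and rows downward; lengths in mm; the calibration is good to about 2 mm. A picture is of the moment at which its call begins: read the wrist's pose just before it. camera_params takes no time and is no camera call; for the wrist camera it gives the pose at the moment of the call.
- arm.job_done(): hands the job in; it is judged then, once.
The state is a dict: "clock": time; "joint_pos": joint angles; "qd": joint speeds; "effort": joint torques, N m; "eef_pos": TCP position; "tcp_rot": TCP orientation; "force": force on the tool from outside, world axes, zero at the start; "torque": the same for the moment, N m; "width": finger opening in mm; "finger_force": force on a finger pad.
Only numpy, scipy, OpenCV 4.12 (cv2) and the standard library are available. Lean on these libraries where they do the work, as an engineer would, in place of code of your own. Each camera call takes 0.05 s, during which the arm holds its last target. There are 200 camera calls.

### The job

Two plywood drilling jigs stand on the shelf, each with a slotted plate hooked on its steel pin at one corner. Push the blue plate's free corner, the one diagonally opposite the slotted corner, so that the plate turns on its pin until its long edge lies flush along the aluminium stop bar of its jig. Keep the blue plate flat on its jig with its slot on the pin, leave the red plate alone, and let go at the end.

Things in the scene. Friction and masses are not known exactly. Their poses are not given: they have to be found in the camera images.
- blue_plate: Blue flat plate 70x120x12 mm, 0.2-0.4 kg, flat on its jig. Origin: underside, at the slot's seat on the pin; z up. Spans x -52..+18, y -10..+110 mm. Slot 14 mm wide, open at the y=-10 end, closed at y=+7. Starts turned 0.42-0.70 rad anticlockwise (from above) against its jig's frame; home when both frames agree.
- blue_plate_corner (a point): Blue plate's free corner, the one to push: at plate x=-52, y=+110 mm, 6 mm above the underside (half-way up the edge; the corner itself is rounded, 8 mm radius). Push on the long edge x=-52 mm beside it, towards plate +x. Axes as the plate's.
- blue_jig: Fixed plywood board under the blue plate: x -135..+45, y -45..+135 mm, top at z=18 mm. Origin: on the worktop, on the axis of the steel pin (10 mm diameter, 22 mm above the board). x points away from the robot (within 0.25 rad), y left, z up. Stop bar: aluminium, face at x=+18, y 40..115 mm, 16 mm high above the board, meets the plate's x=+18 edge.
- red_plate_corner (a point): The same free corner of the red plate, which is to stay put: same shape and size as the blue one, hooked on the pin of the other, identical jig, also turned away from its bar.

How it is judged:
By the outcome, as a careful person would: the job done as asked, in the order asked, and still so for the second after the job is handed in, with the robot touching nothing.
It also fails if it takes over 32 s, if anything falls off the work surface, if the arm or the gripper's body presses on something with over 40 N, if the wrist force passes 120 N, or if a joint passes its speed limit or range.

## Working session

There is one attempt and no reset: what is moved stays moved. The work goes in short steps, Python scripts to look and compute and a tool call to move; the robot and the scene stay as the last step left them, time stands still between calls to the robot, and variables do not carry over. Pictures are saved under pics/ and viewed, at most 10 in all, crops included, and the job is handed in when it is done.

Besides the shell and the picture viewer there is one more tool, called after "Call:" by a JSON object that holds its "name" and its "arguments". step_arm: Moves the arm, as the interface text tells. Its arguments: {"type":"object","properties":{"increments":{"type":"string"},"force":{"type":"number"}},"required":["increments"]}

```bash
mkdir -p pics; cat > h.py <<'E'
import numpy as np, cv2
from bench import sensors, optics, arm
def grab(n,f):
    p=optics.camera_params(n); im,d=optics.grab_frame(n)
    cv2.imwrite('pics/'+f,im[:,:,::-1]); np.savez('pics/'+f+'.npz',im=im,d=d,**p); return im,d,p
def ray(p,uv,z):
    uv=np.atleast_2d(uv).astype(float); R,t,K=map(np.array,(p['R'],p['t'],p['mtx']))
    d=np.c_[uv,np.ones(len(uv))]@np.linalg.inv(K).T@R; c=-R.T@t
    return c+d*((z-c[2])/d[:,2])[:,None]
E
python3 - <<'E'
from h import *
im,d,p=grab('top','top1.png')
s=sensors.read_state();print(s['clock'],s['eef_pos'],s['tcp_rot'],s['force'],s['width'])
print(np.round(-p['R'].T@p['t']))
hsv=cv2.cvtColor(im,cv2.COLOR_RGB2HSV)
m=cv2.inRange(hsv,(95,110,40),(130,255,255))
cs,_=cv2.findContours(m,cv2.RETR_EXTERNAL,cv2.CHAIN_APPROX_NONE)
for c in sorted(cs,key=cv2.contourArea)[-3:]:
    P=ray(p,c[:,0],30)[:,:2].astype(np.float32)
    print(cv2.contourArea(c),cv2.boundingRect(c),cv2.minAreaRect(P),cv2.boxPoints(cv2.minAreaRect(P)))
E
```

```text
0.05 [126.63172002 509.11675782 230.55696311] [ 1.21604600e-01  9.92578337e-01 -7.45461401e-04 -1.03178679e-04] [-0.38439287  0.29304379 -0.35470281] 85.48266954113684
[ 453.  -39. 1281.]
704.5 (51, 206, 36, 24) ((480.1737060546875, 591.6576538085938), (59.395355224609375, 91.56586456298828), 1.5407435894012451) [[449.25577 636.6255 ]
 [451.71774 545.0928 ]
 [511.09164 546.6898 ]
 [508.62967 638.22253]]
938.5 (373, 187, 47, 43) ((526.4136352539062, -255.7705535888672), (61.985748291015625, 112.8451156616211), 37.87242889404297) [[ 467.31036 -230.25842]
 [ 536.5866  -319.33606]
 [ 585.5169  -281.28268]
 [ 516.24066 -192.20505]]
1022.5 (54, 155, 53, 58) ((557.7777099609375, 556.49658203125), (156.3221893310547, 110.38130187988281), 39.3245964050293) [[462.33972 549.6586 ]
 [532.2898  464.27115]
 [653.2157  563.33453]
 [583.2656  648.72205]]
```

View pics/top1.png

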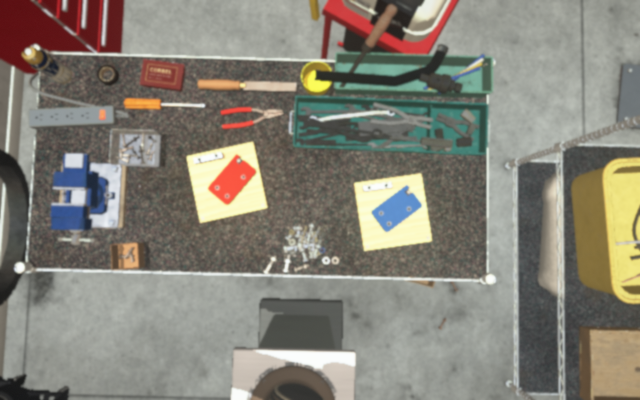

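The top view shows blue plate at about (397,209), its pin end upper right, free corner lower left (about (378,212)), and the bar at (380,185). The red jig is well away at (230,180). I'll move over the blue jig for a closer look.

Call:
{"name": "step_arm", "arguments": {"increments": "17 -47 3 0.05 1;17 -47 3 0.05 1;17 -47 3 0.05 1;17 -47 3 0.05 1;17 -47 3 0.05 1;17 -47 3 0.05 1;17 -47 3 0.05 1;17 -47 3 0.05 1"}}

```text
clock: 1.05
eef_pos: [262.6, 131.9, 255.1]
tcp_rot: [-0.079, 0.997, -0.0, 0.0]
force: [0.2, 0.8, -0.0]
width: -0.2
finger_force: 0.0
```

Call:
{"name": "step_arm", "arguments": {"increments": "17 -47 0 0.05 1;17 -47 0 0.05 1;17 -47 0 0.05 1;17 -47 0 0.05 1;17 -47 0 0.05 1;17 -47 0 0.05 1;17 -47 0 0.05 1;0 0 0 0 1"}}

```text
clock: 2.05
eef_pos: [382.1, -197.9, 254.0]
tcp_rot: [-0.249, 0.969, 0.001, -0.001]
force: [-0.3, 0.3, 0.1]
width: 0.0
finger_force: 0.0
```

```bash
python3 - <<'E'
from h import *
s=sensors.read_state();print(s['clock'],s['eef_pos'],s['tcp_rot'],s['force'],s['width'],s['joint_pos'])
im,d,p=grab('wrist','w1.png')
print(np.round(-p['R'].T@p['t']),p['R'])
E
```

```text
2.05 [ 382.07762227 -197.93287837  253.96757299] [-2.48559004e-01  9.68616131e-01  6.21063050e-04 -9.09164421e-04] [-0.32179969  0.31177092  0.05808687] 0.00966472127338453 [-4.77782551e-01 -4.99488316e-02 -1.73575348e-01  1.44935341e+00
 -2.84749490e-04 -9.80167123e-01]
[ 311. -237.  396.] [[-0.48238689  0.87595418  0.00267803]
 [ 0.83210532  0.45727988  0.31384049]
 [ 0.27368528  0.15362094 -0.94947195]]
```

View pics/w1.png

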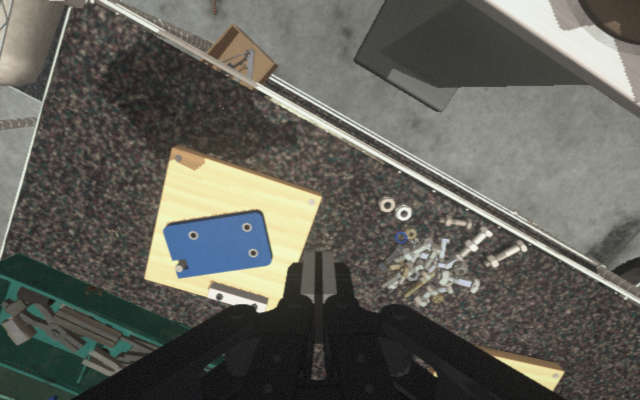

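The wrist view shows the whole blue plate, centre (220,242), pin in slot (181,267), bar (238,296) and free corner (264,213). The rest is board and a loose pile of screws to the right.

```bash
cat > m.py <<'E'
from h import *
def measure(f,obstruct=None):
    p=np.load('pics/'+f+'.npz'); im=p['im']
    hsv=cv2.cvtColor(im,cv2.COLOR_RGB2HSV)
    big=lambda m:max(cv2.findContours(cv2.morphologyEx(m,cv2.MORPH_OPEN,np.ones((3,3))),cv2.RETR_EXTERNAL,cv2.CHAIN_APPROX_NONE)[0],key=cv2.contourArea)
    # blob nearest expected region only
    b=cv2.inRange(hsv,(100,120,30),(125,255,255)); y=cv2.inRange(hsv,(15,50,140),(35,255,255))
    out={}
    for n,m,z in(('plate',b,30),('board',cv2.morphologyEx(y|b,cv2.MORPH_CLOSE,np.ones((9,9))),18)):
        c=big(m); P=ray(p,c[:,0],z)[:,:2].astype(np.float32); r=cv2.minAreaRect(P)
        print(n,np.round(r[0],1),np.round(r[1],1),round(r[2],2)); print(np.round(cv2.boxPoints(r),1)); out[n]=P
    return p,out
E
python3 - <<'E'
from m import *
p,o=measure('w1.png')
print('pin top',ray(p,[(181,265)],40),'bar ends',ray(p,[(210,283),(267,299)],34))
a=cv2.approxPolyDP(o['board'].reshape(-1,1,2),6,True)[:,0];print(np.round(a,1))
E
```

```text
plate [ 523. -256.] [ 67.9 117.8] 37.81
[[ 460.1 -230.3]
 [ 532.3 -323.3]
 [ 585.9 -281.7]
 [ 513.7 -188.7]]
board [ 514.8 -248.4] [182.9 179.8] 9.61
[[ 409.6 -175. ]
 [ 439.7 -352.3]
 [ 620.  -321.8]
 [ 590.  -144.4]]
pin top [[ 561.79386278 -283.74117479   40.        ]] bar ends [[ 572.1967031  -244.06214168   34.        ]
 [ 559.10332742 -172.47300589   34.        ]]
[[ 443.8 -350.1]
 [ 617.5 -321.1]
 [ 605.4 -243.6]
 [ 582.5 -242.1]
 [ 568.  -172.1]
 [ 585.9 -163.3]
 [ 580.7 -157. ]
 [ 557.9 -153.8]
 [ 516.8 -167.6]
 [ 498.3 -160.2]
 [ 412.6 -176.1]]
```

Call:
{"name": "step_arm", "arguments": {"increments": "20 -19 -30 0.05 1;20 -19 -40 0.05 1;20 -19 -40 0.05 1;0 0 -40 0 1;0 0 -30 0 1;0 0 -20 0 1;0 0 0 0 1"}}

```text
clock: 2.98
eef_pos: [440.3, -250.6, 54.0]
tcp_rot: [-0.323, 0.946, 0.001, -0.001]
force: [0.1, -0.2, -0.6]
width: 0.0
finger_force: 0.0
```

Call:
{"name": "step_arm", "arguments": {"increments": "4 -5 -16 0 1;0 0 -15 0 1;0 0 0 0 1;4 3 0 0 1;4 3 0 0 1;0 0 0 0 1"}}

```text
clock: 3.72
eef_pos: [454.4, -251.4, 24.7]
tcp_rot: [-0.323, 0.947, -0.0, 0.0]
force: [-0.7, -0.9, -0.1]
width: -0.2
finger_force: 0.0
```

```bash
python3 - <<'E'
from h import *
im,d,p=grab('wrist','w2.png')
E
```

```text
(no output)
```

View pics/w2.png

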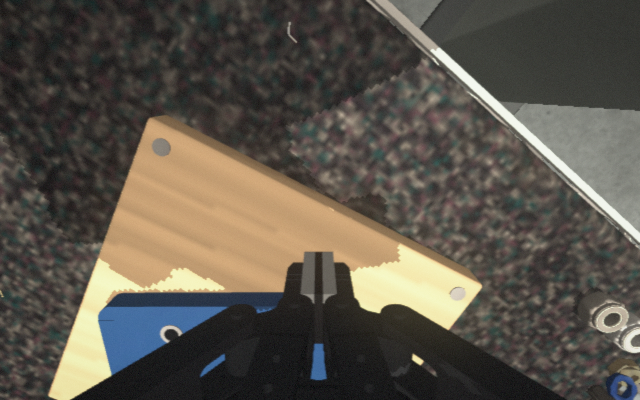

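The wrist view shows the fingers (318,270) beside the plate's long edge (row ~295), near the free corner, with a small gap and above the board. Pushing along the arc.

Call:
{"name": "step_arm", "arguments": {"increments": "2 2 0 0 1;2 2 0 0 1;1.8 4.2 0 -0.04 1;1.8 4.2 0 -0.04 1;1.8 4.2 0 -0.04 1;1.8 4.2 0 -0.04 1;0 0 0 0 1"}}

```text
clock: 4.65
eef_pos: [465.0, -230.5, 24.3]
tcp_rot: [-0.246, 0.969, 0.0, 0.0]
force: [-0.4, 1.0, -0.1]
width: 0.0
finger_force: 0.0
```

Call:
{"name": "step_arm", "arguments": {"increments": "2.6 4 0 -0.042 1;2.6 4 0 -0.042 1;2.6 4 0 -0.042 1;2.9 4 0 -0.042 1;3.2 3.6 0 -0.042 1;0 0 0 0 1"}}

```text
clock: 5.4
eef_pos: [478.9, -211.0, 24.3]
tcp_rot: [-0.143, 0.99, 0.0, -0.0]
force: [0.7, -0.7, 0.3]
width: -0.3
finger_force: 0.0
```

```bash
python3 - <<'E'
from h import *
im,d,p=grab('top','top2.png'); c=im[140:270,330:450]
cv2.imwrite('pics/top2c.png',cv2.resize(c,None,fx=4,fy=4,interpolation=cv2.INTER_CUBIC)[:,:,::-1])
E
```

```text
(no output)
```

View pics/top2c.png

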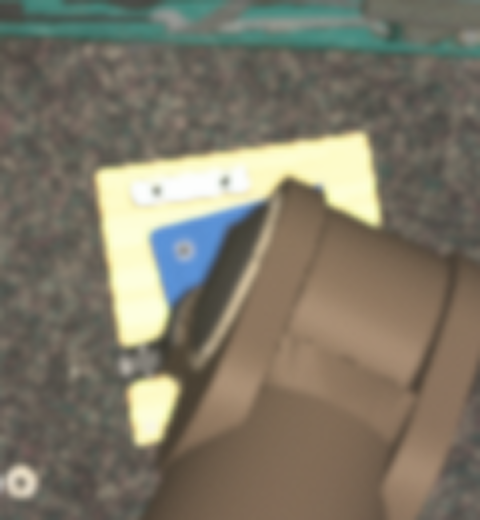

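The top crop shows the plate turned with the push; its far edge (150,232)-(320,185) is still tilted and a small gap from the bar (190,185).

Call:
{"name": "step_arm", "arguments": {"increments": "2.5 2.6 0 -0.03 1;2.5 2.6 0 -0.03 1;2.5 2.5 0 -0.03 1;1.5 1.2 0 -0.03 1;0 0 0 0 1"}}

```text
clock: 6.08
eef_pos: [488.0, -202.0, 24.3]
tcp_rot: [-0.083, 0.997, 0.0, 0.0]
force: [-0.3, 0.9, -0.0]
width: -0.0
finger_force: 0.3
```

Call:
{"name": "step_arm", "arguments": {"increments": "1 0.2 0 0 1;0 0 0 0 1"}}

```text
clock: 6.32
eef_pos: [488.5, -201.8, 24.2]
tcp_rot: [-0.083, 0.997, 0.0, -0.0]
force: [-2.9, 0.4, 1.8]
width: -0.3
finger_force: 1.2
```

Call:
{"name": "step_arm", "arguments": {"increments": "1 0.2 0 0 1;0 0 0 0 1"}}

```text
clock: 6.58
eef_pos: [489.4, -201.5, 24.1]
tcp_rot: [-0.083, 0.997, 0.0, -0.0]
force: [-3.4, 1.1, 0.6]
width: 0.1
finger_force: 1.7
```

Call:
{"name": "step_arm", "arguments": {"increments": "1 0.2 0 0 1;0 0 0 0 1"}}

```text
clock: 6.82
eef_pos: [491.0, -201.7, 24.2]
tcp_rot: [-0.083, 0.997, -0.0, 0.0]
force: [-1.3, 1.4, -0.2]
width: -0.3
finger_force: 1.0
```

Call:
{"name": "step_arm", "arguments": {"increments": "1 0.2 0 0 1;0 0 0 0 1"}}

```text
clock: 7.08
eef_pos: [491.1, -201.7, 24.2]
tcp_rot: [-0.083, 0.997, -0.0, -0.001]
force: [-5.5, 0.5, 0.8]
width: 0.4
finger_force: 2.6
```

Call:
{"name": "step_arm", "arguments": {"increments": "1 0.2 0 0 1;0 0 0 0 1"}}

```text
clock: 7.32
eef_pos: [491.2, -201.6, 24.1]
tcp_rot: [-0.083, 0.997, -0.0, -0.002]
force: [-7.9, -0.7, 3.4]
width: -0.0
finger_force: 4.2
```

Call:
{"name": "step_arm", "arguments": {"increments": "1 0.2 0 0 1;0 0 0 0 1"}}

```text
clock: 7.58
eef_pos: [491.3, -201.6, 24.1]
tcp_rot: [-0.083, 0.997, -0.001, -0.003]
force: [-11.6, -1.9, 5.9]
width: 0.1
finger_force: 5.8
```

The plate has stalled against the bar at about 12 N. Backing off along −x, then up, to inspect.

Call:
{"name": "step_arm", "arguments": {"increments": "-4 -0.7 0 0 1;-6 -1 0 0 1;-8 -1.4 0 0 1;-8 -1 10 0 1;-10 0 40 0 1;-20 0 60 0.1 1;-40 0 60 0.18 1;-30 0 50 0.18 1"}}

```text
clock: 8.57
eef_pos: [372.0, -205.0, 238.2]
tcp_rot: [-0.311, 0.95, -0.001, 0.001]
force: [0.7, -0.4, -0.1]
width: -0.1
finger_force: 0.0
```

Call:
{"name": "step_arm", "arguments": {"increments": "0 0 10 0 1;0 0 0 0 1"}}

```text
clock: 8.82
eef_pos: [373.8, -205.5, 246.5]
tcp_rot: [-0.307, 0.952, -0.001, 0.001]
force: [0.9, -0.1, -1.0]
width: 0.1
finger_force: 0.0
```

```bash
python3 - <<'E'
from m import *
s=sensors.read_state();print(s['eef_pos'],s['force'])
im,d,p=grab('wrist','w3.png'); measure('w3.png')
E
```

```text
[ 373.75646107 -205.45209822  246.48148056] [ 0.93661794 -0.05977775 -1.01206135]
plate [ 541.8 -240.8] [ 68.7 116.6] 8.42
[[ 499.3 -188.2]
 [ 516.4 -303.5]
 [ 584.3 -293.5]
 [ 567.2 -178.1]]
board [ 514.  -248.8] [182.9 179.4] 9.63
[[ 408.9 -175.7]
 [ 438.9 -352.6]
 [ 619.2 -322. ]
 [ 589.2 -145.1]]
```

View pics/w3.png

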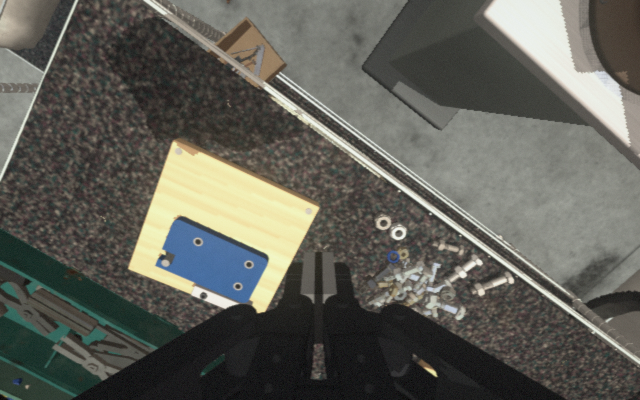

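The plate lies along the bar ((210,298)) with the pin (165,262) in the slot. The 1.2° difference needs one closer check, by line fits on the long edges and a zoom.

```bash
python3 - <<'E'
from m import *
for f in('w1.png','w3.png'):
    p,o=measure(f)
    O=np.array([567,-285.]); th=.166
    for n,(lo,hi) in(('plate',(10,95)),('board',(-30,120))):
        P=o[n]
        if n=='plate' and f=='w1.png': a=.66
        else: a=th
        R=np.array([[np.cos(a),-np.sin(a)],[np.sin(a),np.cos(a)]]); L=(P-O)@R
        for side in(-1,1):
            xs=L[:,0]; mid=-17 if n=='plate' else -45
            S=L[(L[:,1]>lo)&(L[:,1]<hi)&((xs-mid)*side>25)]
            v=cv2.fitLine(S.astype(np.float32),cv2.DIST_HUBER,0,.01,.01).ravel()
            print(f,n,side,'yaw err',round(float(np.arctan(-v[0]/v[1])),4),'x at y0/100',np.round([v[2]+(t-v[3])*v[0]/v[1] for t in(0,100)],1))
im=p['im'][200:320,110:300]; cv2.imwrite('pics/w3c.png',cv2.resize(im,None,fx=4,fy=4,interpolation=cv2.INTER_CUBIC)[:,:,::-1])
E
```

```text
plate [ 523. -256.] [ 67.9 117.8] 37.81
[[ 460.1 -230.3]
 [ 532.3 -323.3]
 [ 585.9 -281.7]
 [ 513.7 -188.7]]
board [ 514.8 -248.4] [182.9 179.8] 9.61
[[ 409.6 -175. ]
 [ 439.7 -352.3]
 [ 620.  -321.8]
 [ 590.  -144.4]]
w1.png plate -1 yaw err -0.0279 x at y0/100 [-51.2 -48.4]
w1.png plate 1 yaw err 0.0028 x at y0/100 [16.4 16.1]
w1.png board -1 yaw err 0.009 x at y0/100 [-134.7 -135.6]
w1.png board 1 yaw err 0.2255 x at y0/100 [41.9 18.9]
plate [ 541.8 -240.8] [ 68.7 116.6] 8.42
[[ 499.3 -188.2]
 [ 516.4 -303.5]
 [ 584.3 -293.5]
 [ 567.2 -178.1]]
board [ 514.  -248.8] [182.9 179.4] 9.63
[[ 408.9 -175.7]
 [ 438.9 -352.6]
 [ 619.2 -322. ]
 [ 589.2 -145.1]]
w3.png plate -1 yaw err -0.017 x at y0/100 [-51.8 -50.1]
w3.png plate 1 yaw err -0.0335 x at y0/100 [14.2 17.5]
w3.png board -1 yaw err 0.0079 x at y0/100 [-134.8 -135.6]
w3.png board 1 yaw err 0.1793 x at y0/100 [42.3 24.2]
```

View pics/w3c.png

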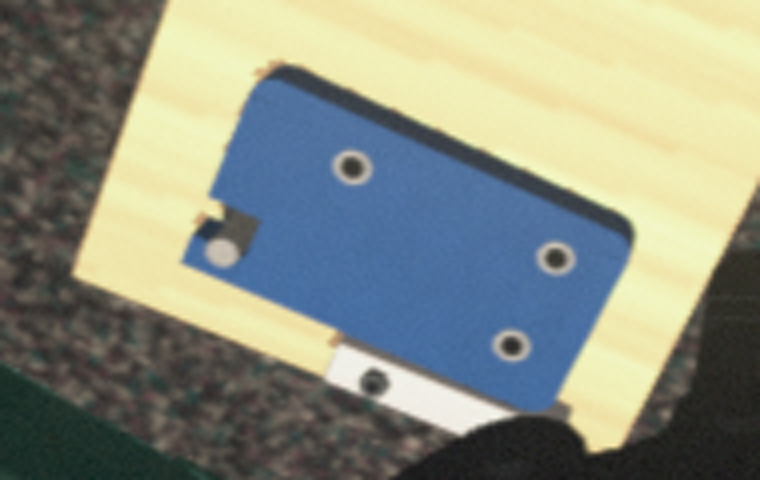

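In the crop the pin (222,252) is inside the slot, bearing on its bar-side wall. The plate's edge (183,262)–(550,410) may be over-turned by the slot play, so I'll take a closer look from overhead.

Call:
{"name": "step_arm", "arguments": {"increments": "43 -4 -10 -0.08 1;43 -4 -15 -0.08 1;43 -4 -15 -0.08 1;43 -4 -15 -0.08 1;40 -4 -15 -0.08 1;0 0 0 0 1;0 0 0 0 1"}}

```text
clock: 9.75
eef_pos: [584.6, -224.6, 173.8]
tcp_rot: [-0.113, 0.994, 0.001, -0.002]
force: [0.0, 1.0, -0.4]
width: -0.1
finger_force: 0.0
```

```bash
python3 - <<'E'
from h import *
im,d,p=grab('wrist','w4.png')
E
```

```text
(no output)
```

View pics/w4.png

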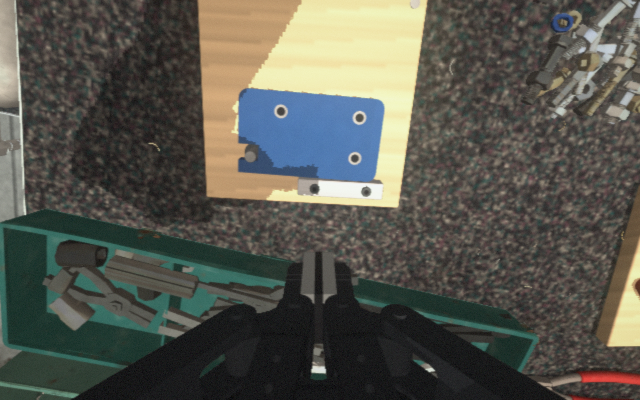

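Camera is overhead now: plate (310,135), bar (340,188), pin (250,154). I'll fit the lines.

```bash
python3 - <<'E'
from h import *
p=np.load('pics/w4.png.npz'); im=p['im']; hsv=cv2.cvtColor(im,cv2.COLOR_RGB2HSV)
b=cv2.inRange(hsv,(98,90,20),(128,255,255)); y=cv2.inRange(hsv,(10,50,90),(35,255,255))
O=np.array([567,-285.]); a=.166; R=np.array([[np.cos(a),-np.sin(a)],[np.sin(a),np.cos(a)]])
def fit(uv,z,n):
    L=(ray(p,uv,z)[:,:2]-O)@R; v=cv2.fitLine(L.astype(np.float32),cv2.DIST_HUBER,0,.01,.01).ravel()
    if abs(v[0])<abs(v[1]): print(n,'yaw',round(float(a-v[0]/v[1]),4),'x at y=0,40,110',np.round([v[2]+(t-v[3])*v[0]/v[1] for t in(0,40,110)],1))
    else: print(n,'yaw',round(float(a+v[1]/v[0]),4),'y at x=-17',round(float(v[3]+(-17-v[2])*v[1]/v[0]),1))
col=lambda m,c,lo,hi:[r for r in range(lo,hi) if m[r,c]]
fit([(c,min(col(b,c,80,140))-.5) for c in range(252,372)],30,'plate near')
fit([(c,max(col(b,c,140,200))+.5) for c in range(255,298)],30,'plate far, clear of bar')
fit([(c,max(col(b,c,140,200))+.5) for c in range(325,375)],30,'plate far, at bar')
fit([(max(np.flatnonzero(b[r,300:400]))+300.5,r) for r in range(110,170)],30,'plate free end')
fit([(c,max(col(y,c,185,215))+.5) for c in range(215,395)],18,'board far')
fit([(min(np.flatnonzero(y[r,180:300]))+179.5,r) for r in range(20,190)],18,'board right')
fit([(max(np.flatnonzero(y[r,350:450]))+350.5,r) for r in range(20,195)],18,'board left')
g=im.astype(int).sum(2); w=((im.max(2).astype(int)-im.min(2))<40)&(g>480)
fit([(c,min(col(w,c,172,200))-.5) for c in range(325,378)],34,'bar front top')
fit([(c,max(col(w,c,180,205))+.5) for c in range(325,378)],34,'bar back top')
print('pin',(ray(p,[(250,154)],40)[:,:2]-O)@R)
c=im[80:215,195:420]; cv2.imwrite('pics/w4c.png',cv2.resize(c,None,fx=3.5,fy=3.5,interpolation=cv2.INTER_CUBIC)[:,:,::-1])
E
```

```text
plate near yaw 0.1468 x at y=0,40,110 [-51.9 -51.1 -49.8]
plate far, clear of bar yaw 0.149 x at y=0,40,110 [16.8 17.5 18.7]
plate far, at bar yaw 0.1641 x at y=0,40,110 [18.8 18.9 19. ]
plate free end yaw 0.1478 y at x=-17 106.4
board far yaw 0.1635 x at y=0,40,110 [46.3 46.4 46.6]
board right yaw 0.1693 y at x=-17 -45.8
board left yaw 0.0537 y at x=-17 139.6
bar front top yaw 0.172 x at y=0,40,110 [19.8 19.5 19.1]
bar back top yaw 0.1675 x at y=0,40,110 [34.  33.9 33.8]
pin [[-0.5489123  -0.62960801]]
```

View pics/w4c.png

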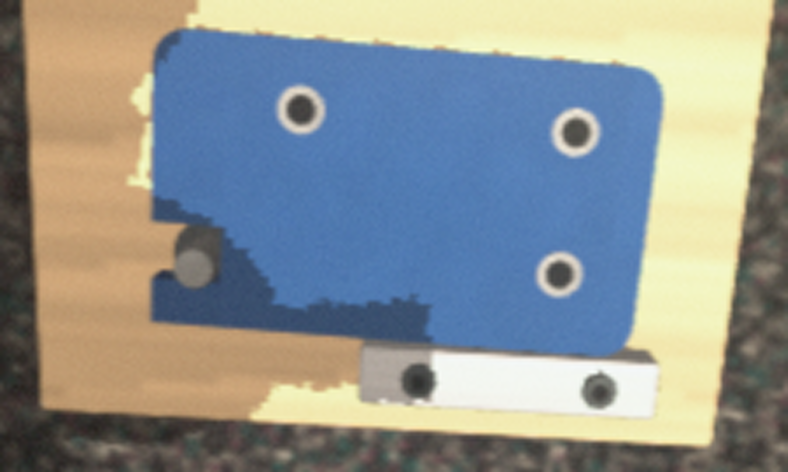

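The fits say the free end touches the bar but the plate is about 0.02 rad over-turned: the pin end sits ~2 mm off within the slot play. A gentle push at mid-edge, opposite the bar, will square it.

Call:
{"name": "step_arm", "arguments": {"increments": "-36 -5 -10 -0.02 1;-36 -5 -20 -0.02 1;-39 -5 -20 -0.02 1;0 0 -30 0 1;0 0 -30 0 1;0 0 -15 0 1;0 0 0 0 1"}}

```text
clock: 10.68
eef_pos: [473.5, -239.9, 50.4]
tcp_rot: [-0.083, 0.997, 0.0, -0.0]
force: [0.2, -1.1, -0.3]
width: -0.1
finger_force: 0.0
```

Call:
{"name": "step_arm", "arguments": {"increments": "0 0 -16 0 1;0 0 -10 0 1;4 0.7 0 0 1;4 0.7 0 0 1;4 0.7 0 0 1;4 0.7 0 0 1;2 0.3 0 0 1;0 0 0 0 1"}}

```text
clock: 11.68
eef_pos: [492.6, -237.0, 24.6]
tcp_rot: [-0.083, 0.997, -0.0, 0.0]
force: [0.3, -0.9, 0.4]
width: -0.0
finger_force: 0.0
```

Call:
{"name": "step_arm", "arguments": {"increments": "1.5 0.3 0 0 1;0 0 0 0 1"}}

```text
clock: 11.92
eef_pos: [493.9, -236.8, 24.6]
tcp_rot: [-0.083, 0.997, -0.0, 0.0]
force: [0.1, -0.4, 0.1]
width: -0.2
finger_force: 0.0
```

Call:
{"name": "step_arm", "arguments": {"increments": "1.5 0.3 0 0 1;0 0 0 0 1"}}

```text
clock: 12.18
eef_pos: [495.5, -236.5, 24.6]
tcp_rot: [-0.083, 0.997, -0.0, 0.0]
force: [-0.9, 0.2, -0.2]
width: -0.0
finger_force: 0.0
```

Call:
{"name": "step_arm", "arguments": {"increments": "1.5 0.3 0 0 1;0 0 0 0 1"}}

```text
clock: 12.42
eef_pos: [496.2, -236.2, 24.4]
tcp_rot: [-0.083, 0.997, -0.0, -0.001]
force: [-3.4, -0.9, 1.5]
width: -0.2
finger_force: 1.9
```

Call:
{"name": "step_arm", "arguments": {"increments": "1.5 0.3 0 0 1;0 0 0 0 1"}}

```text
clock: 12.68
eef_pos: [496.3, -236.2, 24.4]
tcp_rot: [-0.083, 0.997, -0.0, -0.002]
force: [-8.9, -2.1, 4.7]
width: -0.1
finger_force: 4.5
```

Call:
{"name": "step_arm", "arguments": {"increments": "1.5 0.3 0 0 1;0 0 0 0 1"}}

```text
clock: 12.92
eef_pos: [496.5, -236.2, 24.4]
tcp_rot: [-0.082, 0.997, -0.001, -0.003]
force: [-14.7, -3.1, 7.6]
width: -0.3
finger_force: 6.8
```

Call:
{"name": "step_arm", "arguments": {"increments": "1.5 0.3 0 0 1;0 0 0 0 1"}}

```text
clock: 13.18
eef_pos: [496.6, -236.2, 24.3]
tcp_rot: [-0.082, 0.997, -0.001, -0.005]
force: [-18.3, -4.1, 10.9]
width: -0.1
finger_force: 9.2
```

Call:
{"name": "step_arm", "arguments": {"increments": "-5 -0.8 0 0 1;-8 -1.3 0 0 1;-8 -1.3 0 0 1;0 0 15 0 1;0 0 40 0 1;0 0 50 0 1;0 0 40 0 1;0 0 0 0 1"}}

```text
clock: 14.18
eef_pos: [482.6, -239.5, 174.5]
tcp_rot: [-0.083, 0.997, -0.002, 0.004]
force: [0.2, 0.1, -0.1]
width: 0.1
finger_force: 0.0
```

Call:
{"name": "step_arm", "arguments": {"increments": "35 5 0 0.02 1;38 5 0 0.02 1;38 5 0 0.02 1;0 0 0 0 1;0 0 0 0 1"}}

```text
clock: 14.8
eef_pos: [590.8, -223.4, 169.0]
tcp_rot: [-0.113, 0.994, 0.0, -0.001]
force: [-0.1, 1.0, 0.2]
width: -0.1
finger_force: 0.0
```

```bash
python3 - <<'E'
from h import *
s=sensors.read_state();print(s['clock'],s['eef_pos'],s['force'])
im,d,p=grab('wrist','w5.png')
c=im[60:230,180:430]; cv2.imwrite('pics/w5c.png',cv2.resize(c,None,fx=3.2,fy=3.2,interpolation=cv2.INTER_CUBIC)[:,:,::-1])
hsv=cv2.cvtColor(im,cv2.COLOR_RGB2HSV); b=cv2.inRange(hsv,(98,90,20),(128,255,255))
O=np.array([567,-285.]); a=.168; R=np.array([[np.cos(a),-np.sin(a)],[np.sin(a),np.cos(a)]])
c=max(cv2.findContours(b,cv2.RETR_EXTERNAL,cv2.CHAIN_APPROX_NONE)[0],key=cv2.contourArea)
c=[k for k in cv2.findContours(b,cv2.RETR_EXTERNAL,cv2.CHAIN_APPROX_NONE)[0] if cv2.contourArea(k)>3000]
for k in c:
    L=(ray(p,k[:,0],30)[:,:2]-O)@R
    for lo,hi,s in((0,95,-1),(0,36,1),(0,100,1)):
        S=L[(L[:,1]>lo)&(L[:,1]<hi)&((L[:,0]+17)*s>29)]
        if len(S)<10: continue
        v=cv2.fitLine(S.astype(np.float32),cv2.DIST_HUBER,0,.01,.01).ravel(); print(s,lo,hi,'yaw',a-v[0]/v[1],'x at 0,40,110',[round(float(v[2]+(t-v[3])*v[0]/v[1]),1) for t in(0,40,110)])
E
```

```text
14.8 [ 590.75607626 -223.41466715  169.02581449] [-0.1355123   0.99483586  0.2464444 ]
-1 0 95 yaw 0.15067613 x at 0,40,110 [-51.2, -50.5, -49.3]
1 0 36 yaw 0.15112376 x at 0,40,110 [16.6, 17.2, 18.4]
1 0 100 yaw 0.14050107 x at 0,40,110 [16.5, 17.6, 19.5]
```

View pics/w5c.png

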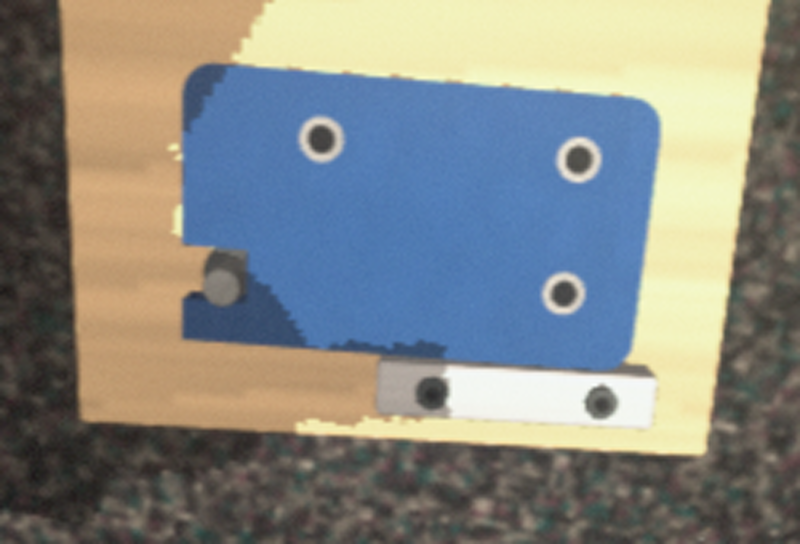

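```bash
python3 - <<'E'
from h import *
p=np.load('pics/w5.png.npz'); im=p['im'].astype(float)
sat=im[:,:,2]-im[:,:,0]   # blue minus red: high on plate, ~0 on bar/board
g=im.sum(2)/3
O=np.array([567,-285.]); a=.168; R=np.array([[np.cos(a),-np.sin(a)],[np.sin(a),np.cos(a)]])
def cross(s,lo,hi,frac,up):
    x=s[lo:hi]; d=np.diff(x); k=np.argmax(d if up else -d); w=np.abs(d[max(0,k-2):k+3]); return lo+max(0,k-2)+.5+(w*np.arange(len(w))).sum()/w.sum()
A=[];B=[];C=[];D=[]
for c in range(244,375):
    e=cross(sat[:,c],158,182,.5,False); A.append((c,e))
    if 322<c<370: B.append((c,cross(g[:,c],int(e),int(e)+9,.5,True)))
for c in range(255,365): C.append((c,cross(sat[:,c],70,100,.5,True)))
def fit(u,z,n):
    L=(ray(p,u,z)[:,:2]-O)@R; v=cv2.fitLine(L.astype(np.float32),cv2.DIST_HUBER,0,.01,.01).ravel()
    print(n,'yaw',round(float(a-v[0]/v[1]),4),'x at 0,40,108',[round(float(v[2]+(t-v[3])*v[0]/v[1]),2) for t in(0,40,108)],'rms',round(float(np.std(L[:,0]-v[2]-(L[:,1]-v[3])*v[0]/v[1])),2))
fit(A,30,'far all');fit([q for q in A if q[0]<296],30,'far free part');fit([q for q in A if q[0]>322],30,'far at bar');fit(B,34,'bar top front');fit(C,30,'near')
print([(c,round(e,1)) for c,e in A[::12]]); print([(c,round(e,1)) for c,e in B[::8]])
for x,y,z in((0,0,40),(0,0,30),(0,0,18),(18,40,34),(18,115,34),(18,40,30),(18,108,30)):
    X=np.r_[O+R@[x,y],z]; q=p['mtx']@(p['R']@X+p['t']); print((x,y,z),np.round(q[:2]/q[2],1))
E
```

```text
far all yaw 0.1481 x at 0,40,108 [17.66, 18.46, 19.81] rms 0.45
far free part yaw 0.1539 x at 0,40,108 [17.71, 18.27, 19.23] rms 0.07
far at bar yaw 0.1534 x at 0,40,108 [18.13, 18.72, 19.71] rms 0.54
bar top front yaw 0.1681 x at 0,40,108 [19.55, 19.55, 19.54] rms 0.09
near yaw 0.1504 x at 0,40,108 [-51.92, -51.22, -50.02] rms 0.05
[(244, np.float64(166.2)), (256, np.float64(167.0)), (268, np.float64(167.9)), (280, np.float64(168.7)), (292, np.float64(169.5)), (304, np.float64(170.8)), (316, np.float64(171.7)), (328, np.float64(172.5)), (340, np.float64(173.6)), (352, np.float64(174.5)), (364, np.float64(175.3))]
[(323, np.float64(174.0)), (331, np.float64(174.2)), (339, np.float64(174.9)), (347, np.float64(175.1)), (355, np.float64(175.8)), (363, np.float64(176.1))]
(0, 0, 40) [249.6 147.8]
(0, 0, 30) [251.9 145.9]
(0, 0, 18) [254.5 143.7]
(18, 40, 34) [298.7 170.8]
(18, 115, 34) [387.3 175.9]
(18, 40, 30) [299.  169.7]
(18, 108, 30) [378.2 174.3]
```

The fits agree: the pin end is still ~1.8 mm short (0.016 rad), though the push met a hard stop. The slot's closed end is bearing on the pin and wedging (the plate sits ~2 mm to −y). I'll nudge the plate's slotted end 1–2 mm along +y, then square it again.

Call:
{"name": "step_arm", "arguments": {"increments": "-11 -26 -5 -0.02 1;-11 -26 -10 -0.02 1;-11 -26 -10 -0.02 1;-12 -26 -10 0 1;0 0 -35 0 1;0 0 -35 0 1;0 0 -15 0 1;0 0 0 0 1"}}

```text
clock: 15.85
eef_pos: [545.4, -327.4, 49.2]
tcp_rot: [-0.083, 0.997, 0.0, -0.001]
force: [0.4, 0.9, 1.0]
width: -0.1
finger_force: 0.0
```

Call:
{"name": "step_arm", "arguments": {"increments": "0 0 -15 0 1;0 0 -10 0 1;-0.5 3 0 0 1;-0.5 3 0 0 1;-0.5 3 0 0 1;-0.3 2 0 0 1;0 0 0 0 1"}}

```text
clock: 16.73
eef_pos: [544.7, -316.5, 24.8]
tcp_rot: [-0.083, 0.997, -0.0, 0.0]
force: [-0.1, 0.9, 0.6]
width: -0.2
finger_force: 0.0
```

Call:
{"name": "step_arm", "arguments": {"increments": "-0.2 1 0 0 1;0 0 0 0 1"}}

```text
clock: 16.98
eef_pos: [544.4, -315.7, 24.6]
tcp_rot: [-0.083, 0.997, -0.0, 0.0]
force: [0.3, 0.0, 0.6]
width: -0.2
finger_force: 0.0
```

Call:
{"name": "step_arm", "arguments": {"increments": "-0.2 1 0 0 1;0 0 0 0 1"}}

```text
clock: 17.23
eef_pos: [544.2, -314.6, 24.5]
tcp_rot: [-0.083, 0.997, 0.0, -0.0]
force: [0.0, 0.5, -0.1]
width: 0.6
finger_force: 0.0
```

Call:
{"name": "step_arm", "arguments": {"increments": "-0.2 1 0 0 1;0 0 0 0 1"}}

```text
clock: 17.48
eef_pos: [544.0, -313.6, 24.6]
tcp_rot: [-0.083, 0.997, 0.0, -0.0]
force: [0.3, -0.3, -0.1]
width: -0.2
finger_force: 0.0
```

Call:
{"name": "step_arm", "arguments": {"increments": "-0.2 1 0 0 1;0 0 0 0 1"}}

```text
clock: 17.73
eef_pos: [543.8, -312.6, 24.6]
tcp_rot: [-0.083, 0.997, 0.0, -0.0]
force: [0.2, -0.3, -0.4]
width: -0.0
finger_force: 0.0
```

Call:
{"name": "step_arm", "arguments": {"increments": "-0.2 1 0 0 1;0 0 0 0 1"}}

```text
clock: 17.98
eef_pos: [543.6, -311.5, 24.6]
tcp_rot: [-0.083, 0.997, -0.0, -0.0]
force: [0.2, -0.8, -0.8]
width: -0.2
finger_force: 0.0
```

Call:
{"name": "step_arm", "arguments": {"increments": "-0.2 1 0 0 1;0 0 0 0 1"}}

```text
clock: 18.23
eef_pos: [543.4, -310.6, 24.6]
tcp_rot: [-0.083, 0.997, 0.0, 0.0]
force: [-0.2, 0.7, 0.3]
width: 0.3
finger_force: 0.0
```

Call:
{"name": "step_arm", "arguments": {"increments": "-0.2 1 0 0 1;0 0 0 0 1"}}

```text
clock: 18.48
eef_pos: [543.2, -309.6, 24.6]
tcp_rot: [-0.083, 0.997, -0.0, 0.0]
force: [-0.2, -0.3, -0.3]
width: -0.0
finger_force: 0.0
```

Call:
{"name": "step_arm", "arguments": {"increments": "-0.2 1 0 0 1;0 0 0 0 1"}}

```text
clock: 18.73
eef_pos: [543.1, -308.8, 24.6]
tcp_rot: [-0.083, 0.997, -0.0, 0.0]
force: [0.1, -0.9, -0.5]
width: -0.1
finger_force: 0.6
```

Call:
{"name": "step_arm", "arguments": {"increments": "-0.2 1 0 0 1;0 0 0 0 1"}}

```text
clock: 18.98
eef_pos: [542.8, -307.7, 24.6]
tcp_rot: [-0.083, 0.997, -0.0, 0.0]
force: [0.6, -2.0, -1.3]
width: -0.3
finger_force: 0.8
```

Call:
{"name": "step_arm", "arguments": {"increments": "-0.1 0.7 0 0 1;0 0 0 0 1"}}

```text
clock: 19.23
eef_pos: [542.7, -306.9, 24.6]
tcp_rot: [-0.083, 0.997, -0.0, 0.0]
force: [0.0, -1.2, -0.7]
width: -0.4
finger_force: 0.8
```

Call:
{"name": "step_arm", "arguments": {"increments": "1 -6 0 0 1;1 -6 0 0 1;0 0 35 0 1;-22 22 0 0 1;-22 22 0 0 1;-22 22 0 0 1;0 0 -15 0 1;0 0 0 0 1"}}

```text
clock: 20.23
eef_pos: [478.4, -253.0, 43.5]
tcp_rot: [-0.083, 0.997, 0.0, -0.001]
force: [0.4, -0.2, 0.4]
width: 0.3
finger_force: 0.0
```

Call:
{"name": "step_arm", "arguments": {"increments": "0 0 -12 0 1;0 0 -7 0 1;5 0.8 0 0 1;5 0.8 0 0 1;5 0.8 0 0 1;3 0.5 0 0 1;0 0 0 0 1"}}

```text
clock: 21.1
eef_pos: [497.0, -250.0, 25.7]
tcp_rot: [-0.083, 0.997, -0.0, 0.0]
force: [0.7, 1.0, -0.3]
width: -0.1
finger_force: 0.0
```

Call:
{"name": "step_arm", "arguments": {"increments": "1.2 0.2 0 0 1;0 0 0 0 1"}}

```text
clock: 21.35
eef_pos: [497.9, -249.8, 25.6]
tcp_rot: [-0.083, 0.997, -0.0, 0.0]
force: [-1.2, -0.2, -0.0]
width: -0.2
finger_force: 0.0
```

Call:
{"name": "step_arm", "arguments": {"increments": "1.2 0.2 0 0 1;0 0 0 0 1"}}

```text
clock: 21.6
eef_pos: [498.3, -249.7, 25.5]
tcp_rot: [-0.083, 0.997, -0.0, -0.001]
force: [-3.8, -1.0, 2.2]
width: -0.2
finger_force: 1.9
```

Call:
{"name": "step_arm", "arguments": {"increments": "1.2 0.2 0 0 1;0 0 0 0 1"}}

```text
clock: 21.85
eef_pos: [499.1, -250.0, 25.5]
tcp_rot: [-0.083, 0.997, -0.001, -0.001]
force: [-6.8, -1.8, 3.0]
width: 0.2
finger_force: 3.2
```

Call:
{"name": "step_arm", "arguments": {"increments": "1.2 0.2 0 0 1;0 0 0 0 1"}}

```text
clock: 22.1
eef_pos: [499.5, -250.2, 25.4]
tcp_rot: [-0.082, 0.997, -0.001, -0.002]
force: [-9.3, -4.4, 4.0]
width: -0.4
finger_force: 4.7
```

Call:
{"name": "step_arm", "arguments": {"increments": "1.2 0.2 0 0 1;0 0 0 0 1"}}

```text
clock: 22.35
eef_pos: [499.6, -250.1, 25.4]
tcp_rot: [-0.082, 0.997, -0.001, -0.003]
force: [-12.5, -4.2, 7.0]
width: -0.1
finger_force: 6.6
```

Call:
{"name": "step_arm", "arguments": {"increments": "1.2 0.2 0 0 1;0 0 0 0 1"}}

```text
clock: 22.6
eef_pos: [499.7, -250.1, 25.4]
tcp_rot: [-0.082, 0.997, -0.001, -0.004]
force: [-15.8, -5.0, 8.3]
width: 0.5
finger_force: 8.5
```

This time it moved ~1.4 mm before the hard stop, and the stop positions now give an edge yaw of ~0.17, matching the jig. Retract and verify.

Call:
{"name": "step_arm", "arguments": {"increments": "-5 -0.8 0 0 1;-8 -1.3 0 0 1;-8 -1.3 0 0 1;0 0 15 0 1;0 0 40 0 1;0 0 50 0 1;0 0 40 0 1;35 8 0 0.02 1"}}

```text
clock: 23.6
eef_pos: [519.2, -245.5, 176.7]
tcp_rot: [-0.092, 0.996, -0.002, 0.004]
force: [0.7, -0.8, -0.9]
width: -0.1
finger_force: 0.0
```

Call:
{"name": "step_arm", "arguments": {"increments": "38 9 0 0.02 1;38 9 0 0.02 1;0 0 0 0 1;0 0 0 0 1"}}

```text
clock: 24.1
eef_pos: [593.6, -226.1, 171.1]
tcp_rot: [-0.113, 0.994, -0.0, -0.0]
force: [0.0, -0.4, 0.5]
width: -0.2
finger_force: 0.0
```

```bash
python3 - <<'E'
from h import *
s=sensors.read_state();print(s['clock'],s['eef_pos'],s['force'])
im,d,p=grab('wrist','w6.png')
c=im[50:240,180:430]; cv2.imwrite('pics/w6c.png',cv2.resize(c,None,fx=3.1,fy=3.1,interpolation=cv2.INTER_CUBIC)[:,:,::-1])
hsv=cv2.cvtColor(im,cv2.COLOR_RGB2HSV); b=cv2.inRange(hsv,(98,90,20),(128,255,255))
O=np.array([567,-285.]); a=.168; R=np.array([[np.cos(a),-np.sin(a)],[np.sin(a),np.cos(a)]])
for k in cv2.findContours(b,cv2.RETR_EXTERNAL,cv2.CHAIN_APPROX_NONE)[0]:
    if cv2.contourArea(k)<3000: continue
    L=(ray(p,k[:,0],30)[:,:2]-O)@R; print('y span',L.min(0),L.max(0))
    for lo,hi,s in((0,95,-1),(0,36,1)):
        S=L[(L[:,1]>lo)&(L[:,1]<hi)&((L[:,0]+17)*s>29)]
        if len(S)<10: continue
        v=cv2.fitLine(S.astype(np.float32),cv2.DIST_HUBER,0,.01,.01).ravel(); print(s,'yaw',a-v[0]/v[1],'x at 0,40,110',[round(float(v[2]+(t-v[3])*v[0]/v[1]),1) for t in(0,40,110)])
E
```

```text
24.1 [ 593.60694807 -226.13490337  171.06250633] [ 0.01970565 -0.36202996  0.51945818]
y span [-49.85010278 -10.06949898] [ 19.41246373 108.39264618]
-1 yaw 0.1683155 x at 0,40,110 [-49.4, -49.4, -49.4]
1 yaw 0.15013748 x at 0,40,110 [18.1, 18.8, 20.0]
```

View pics/w6c.png

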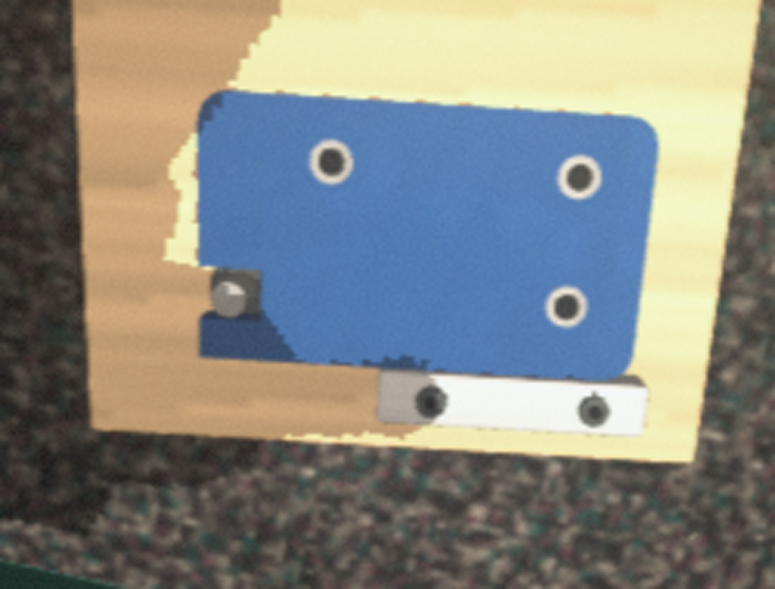

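The plate's long edge (200,357)–(625,378) now lies flush along the bar (380–645, 375). The pin (230,298) is centred in the slot and the near edge yaw is 0.168, equal to the jig's. The arm is clear.

```bash
python3 -c "
from bench import arm; print(arm.job_done())"
```

```text
the job is handed in; nothing more can be done
None
```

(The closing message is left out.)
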